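# Park the bench shaker: clear it, press its sprung platform down and lock it

### The arm

A 6-joint arm with a two-finger parallel gripper is mounted at the origin on the work surface. World frame = base frame: x ahead of the robot, y to its left, z up, the work surface at z = 0. Lengths are in mm, angles in rad, forces in N, time in s.
With the tool pointing down it reaches from about 300 to 775 mm from the base axis. Payload 14.6 kg.
Tool frame: the origin (TCP) lies at the very end of the fingers, on their centre line; the grasp point (between the pads) lies 19 mm behind it; z points along the fingers, y is the line along which they close (so a half turn about z gives the same grasp; the last joint's range is limited). The gripper opens to 85 mm and grips with 20 to 120 N. Pads are 22 mm wide; open, the fingers measure 114 mm over their backs; the gripper's body (76 mm by 85 mm) begins 54 mm behind the grasp point. The pads swing forward as they close: fully open they stand 13 mm farther back than shut.
Start: joints at [-1.262, 0.3, 1.521, -0, 1.321, -0.067], TCP at [201.852, -511.611, 231.281] pointing down, gripper open.
Joint ranges: [-3.03, 3.03], [-0.79, 2.21], [0.23, 2.52], [-1.04, 4.18], [0, 3.07], [-2.55, 2.55]. Speed limits (rad/s): [2.22, 2.22, 2.57, 3.14, 3.14, 3.14].

### API

Orientations are given as [roll, pitch, yaw] about the fixed x, y, z axes, in that order (R = Rz(yaw) Ry(pitch) Rx(roll)).
In Python, from station import ctrl, effector, eyes, workorder gives the robot as it stands. Calls block until the motion is done:
- ctrl.move_ptp(position, orientation): joint-space move of the TCP to a pose.
- ctrl.movel(position, feed=150, rotation=None): straight line of the TCP; rotation=None keeps the orientation; feed is the mean speed in mm/s.
- ctrl.goto_joints(angles): joint-space move.
- effector.open_jaws() and effector.close(effort=None): open the fingers fully, or close them until they stop; effort is the grip in N (None keeps the last).
- ctrl.pause(seconds).
- ctrl.ik(position, orientation): joint angles nearest the present ones, or None.
- ctrl.get_state(): the state.
- eyes.camera(name): name is "scene" or "top" or "wrist"; returns the picture (400x640x3 uint8, blue, green, red); there is no depth.
- eyes.camera_info(name): a dict with "fx", "fy", "cx", "cy" (pixels), "k1" (the pictures are not rectified: a ray, as slopes to the right and down, at radius r is drawn at 1 + k1 r^2 times it, then the intrinsics apply), "rvec" (rotation vector, rad) and "tvec" (3), from world to camera coordinates, as OpenCV has them; the wrist camera has in their place "hand_eye" (4x4, takes a point from camera to tool coordinates, whose origin is the TCP and whose axes are the flange's). Camera axes: x right, y down, z forward; pixel columns grow to the right and rows downward; lengths in mm; the calibration is good to about 2 mm. A picture is of the moment at which its call begins: read the wrist's pose just before it. camera_info takes no time and is no camera call.
A pose or a line that the arm cannot do raises ctrl.MotionError and nothing moves.
- workorder.close_job(): hands the job in; it is judged then, once.
The state is a dict: "time_s": time; "joints": joint angles; "qd": joint speeds; "tau": joint torques, N m; "tool_pos": TCP position; "tcp_rot": TCP orientation; "ft_force": force on the tool from outside, world axes, zero at the start; "torque": the same for the moment, N m; "width": finger opening in mm; "gripper_force": force on a finger pad.
Only numpy, scipy, OpenCV 4.12 (cv2) and the standard library are available. Lean on these libraries where they do the work, as an engineer would, in place of code of your own. Each camera call takes 0.05 s, during which the arm holds its last target. There are 200 camera calls.

### The job

The small bench shaker is to be moved, so park it: take the capped bottle off its platform and stand it upright in the round bottle holder beside the shaker, without dropping it. Then push the empty spring-loaded platform fully down into its housing and, while it is down, slide the keeper frame by its raised crossbar all the way across, so that the keeper's plate covers the end of the platform and traps it when you let go. Do not knock the other things on the bench about.

Things in the scene. Friction and masses are not known exactly. Their poses are not given: they have to be found in the camera images.
- shaker: Bench shaker: white box housing, 193 (its x) x 220 (its y) x 55 mm high, fixed to the bench. Origin on the bench; the platform's centre is straight above it. Its x points away from the robot (black display and knob on the -x side), its y to the left. In its top, centred on the origin, is a well 96 (x) x 138 (y) mm which the platform fills.
- platform_top (a point): Centre of the upper face of the spring-loaded platform with a black ribbed rubber top (the plunger), 90 (shaker x) x 132 (shaker y) mm. Released it stands 67 mm above the bench, 12 mm above the housing; fully down its face lies 8 mm below the housing's top, 47 mm above the bench. It pops up again unless it is held or trapped.
- platform (a joint): Depth the platform is pushed down, m: 0 released, 0.020 at its lower stop. The spring takes about 7 N to start and 12 N at full depth. The keeper can slide over it only when it is deeper than 0.011; trapped under the keeper's plate it reads about 0.011.
- crossbar (a point): Centre of the keeper's raised steel crossbar: 116 mm long along shaker x, 12 mm wide (y), 10 mm high, centre 76 mm above the bench, so it passes 4 mm above the released platform, 24 mm above the lowered one. Fingers can straddle it from above and press the platform with their tips past it on both sides while pushing the bar along shaker y.
- keeper (a joint): Travel of the steel keeper frame along shaker +y, m: 0 pulled back, 0.034 fully across (its stop); starts between 0 and 0.008. About 1.5 N of friction; stays where it is left. Its flat parts are 6 mm thick, 56 to 62 mm above the bench: a plate at its -y end and two rails along shaker y (x 48 to 58 mm either side) that carry the crossbar.
- keeper_edge (a point): Middle of the leading (+y) edge of the keeper's plate, 54 mm to the -y side of the crossbar. With the keeper at 0 it is 10 mm short of the platform's -y end; at 0.034 the plate covers 24 mm of the platform. If the platform is up, the plate runs against its end and stops.
- bottle_mid (a point): Centre (half-way up) of the capped bottle, 112 mm tall, 0.2 to 0.4 kg, standing upright on the platform at the +y side of the crossbar. Body 54 mm across and 72 mm high, cone shoulder and neck, grey cap 38 mm across and 28 mm high: the cap spans 28 to 56 mm above this point.
- holder_in (a point): Centre of the inner floor (6 mm above the bench) of the round grey bottle holder fixed to the bench: open cup 80 mm across (foot 92 mm) and 28 mm high, inside 68 mm across. It stands on the left or the right of the shaker. The bottle stood in it has its centre 56 mm above this point.
- tip_box: Bystander fixed on the other side of the shaker from the holder: low box 77 x 107 x 57 mm. Origin under its centre.
- spray: Bystander, loose: white spray bottle 68 mm across, 190 mm tall. Origin under its centre.
- tub: Bystander, loose: white open tub 110 mm across, 100 mm tall. Origin under its centre.
- jar_a: Bystander, loose: amber jar 48 mm across, 55 mm tall. Origin under its centre.
- beaker: Bystander, loose: glass beaker 56 mm across, 65 mm tall. Origin under its centre.
- jar_b: Bystander, loose: white jar 52 mm across, 75 mm tall. Origin under its centre.
- dishes: Bystander, loose: short stack of culture dishes 60 mm across, 34 mm tall. Origin under its centre.
- weight: Bystander, loose: steel check weight with a knob, 36 mm across, 60 mm tall. Origin under its centre.
- bottle: The same capped bottle; origin at the centre of its underside, 56 mm below point bottle_mid, z up the bottle.
Not all that is in view belongs to the job. What is shaped like the bottle but red or turquoise is not meant.

How it is judged (in metres and radians):
On the way, in this order (a step that is already met when the one before it is completed fails the run):
1. the bottle stands upright on the floor of the round holder, let go (horizontal distance between bottle_mid and holder_in below 0.011 m and height (world z) of bottle_mid below 0.067 m and angle between bottle_mid's own z axis and vertical below 0.12 rad and contact force between the fingers and bottle below 0.2 N), for 0.2 s.
2. the empty platform is pushed down into its housing (at least 13 mm) (value of joint platform above 0.013 m), for 0.1 s.
3. the keeper is slid across (at least 25 mm) over the lowered platform (value of joint platform above 0.008 m and value of joint keeper above 0.025 m), for 0.2 s.
At the end, for the whole second after the job is handed in: The bottle stands upright (within 0.12 rad) in the round holder, on its floor; the platform is trapped at least 8 mm below its released height by the keeper, which is at least 25 mm across; everything is let go and at rest (all of step 3 and horizontal distance between bottle_mid and holder_in below 0.011 m and height (world z) of bottle_mid below 0.067 m and angle between bottle_mid's own z axis and vertical below 0.12 rad and velocity of joint each of keeper, platform below 0.01 m/s and linear speed of bottle below 0.03 m/s); the robot touches nothing.
It fails at once if the bottle is tipped over (more than 0.6 rad) (angle between bottle_mid's own z axis and vertical above 0.6 rad).
It fails at once if the bottle is dropped (falls freely at more than 0.8 m/s) (linear speed of bottle above 0.8 m/s and contact force between the fingers and bottle below 0.1 N).
It fails at once if a loose bystander (spray bottle, tub, jar, beaker, dishes or weight) is knocked: moved more than 40 mm (distance of any of spray, tub, jar_a, beaker, jar_b, dishes, weight from where it was at the start of the episode above 0.04 m).
It also fails if it takes over 64 s, if anything falls off the work surface, if the arm or the gripper's body presses on something with over 40 N, if the wrist force passes 120 N, or if a joint passes its speed limit or range.

## Working session

There is one attempt and no reset: what is moved stays moved. The work goes in short steps, each a Python script; the robot and the scene stay as the last script left them, time stands still between calls to the robot, and variables do not carry over. Pictures are saved under pics/ and viewed, at most 10 in all, crops included, and the job is handed in when it is done.

```bash
ls; mkdir -p pics; python3 - <<'E'
from station import ctrl, effector, eyes, workorder
import cv2,numpy as np
for n in ("scene","top"):
    im=eyes.camera(n); cv2.imwrite(f"pics/{n}0.png",im); print(n,eyes.camera_info(n))
print(eyes.camera_info("wrist")); print(ctrl.get_state())
E
```

```text
pics
scene {'fx': 479.79112187378723, 'fy': 479.79112187378723, 'cx': 322.21721540460845, 'cy': 193.75794944045685, 'k1': 0.030709252822386953, 'rvec': array([ 1.89837555,  1.57167452, -0.65460872]), 'tvec': array([ -99.02523549, -338.64154419, 1683.96691448])}
top {'fx': 444.76436270116056, 'fy': 444.76436270116056, 'cx': 318.89538177477965, 'cy': 199.26996387050232, 'k1': -0.08304102626329134, 'rvec': array([ 2.19297436, -2.17781231,  0.01714188]), 'tvec': array([  12.54337112,  561.96921186, 1112.01705523])}
{'fx': 334.8743925899222, 'fy': 334.8743925899222, 'cx': 315.75292200123585, 'cy': 199.81076419661883, 'k1': 0.01961434720758433, 'hand_eye': array([[ 1.37340666e-04, -9.44895681e-01, -3.27371553e-01,
         8.33128216e+01],
       [ 9.99999961e-01,  5.05671284e-05,  2.73572943e-04,
        -1.83021410e-01],
       [-2.41943653e-04, -3.27371577e-01,  9.44895651e-01,
        -1.42650664e+02],
       [ 0.00000000e+00,  0.00000000e+00,  0.00000000e+00,
         1.00000000e+00]])}
{'time_s': 0.1, 'joints': array([-1.26162097e+00,  3.00398539e-01,  1.52152701e+00,  9.04685899e-06,
        1.32070729e+00, -6.65926747e-02]), 'qd': array([ 5.72589794e-05, -1.20608960e-03, -2.00109514e-03, -4.81583881e-04,
       -1.15306204e-03, -8.57336986e-04]), 'tau': array([ 3.45723864e-03, -5.44375062e+01, -3.62367189e+01,  2.26799818e-05,
        3.04563175e-03,  1.07053523e-05]), 'tool_pos': array([ 201.7805717 , -511.41857025,  230.78399232]), 'tcp_rot': array([-3.14055536e+00, -7.79610994e-05,  3.75765744e-01]), 'ft_force': array([ 0.28581132, -0.17236802, -0.66364043]), 'torque': array([-0.00189071, -0.00910516, -0.02112978]), 'gripper_force': 0.0, 'width': 85.50479351080303}
```

View pics/top0.png

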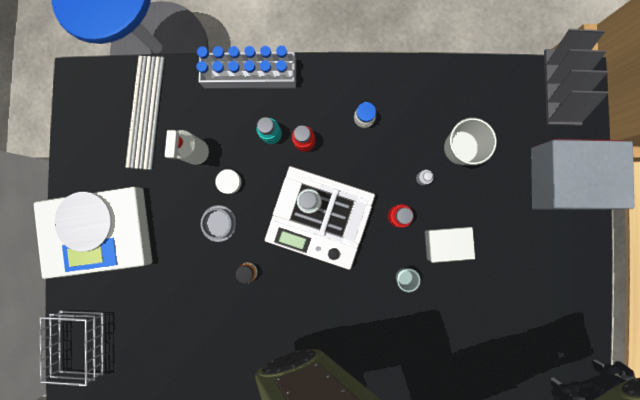

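View pics/scene0.png

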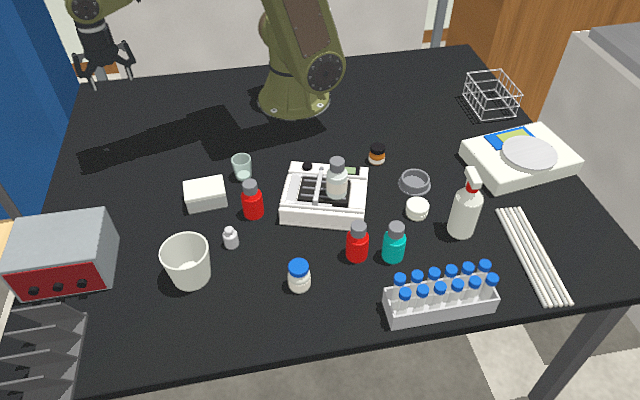

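The top view shows the shaker at about (320,218) and the holder ring at (219,223), on its left (+y). The tip box is at (450,244).

Candidates for the bottle:
- Clear bottle with a grey cap, standing on the platform, at (308,200).
- Red bottles at (303,138) and (401,215).
- Turquoise bottle at (268,130).
- Blue-capped jar at (365,113).

I choose (308,200) by the description and will check it in a close crop.

```bash
cat > h.py <<'E'
from station import ctrl, effector, eyes, workorder
import cv2,numpy as np
from scipy.spatial.transform import Rotation as R
def cam(name,st=None):
    i=eyes.camera_info(name); K=np.array([[i['fx'],0,i['cx']],[0,i['fy'],i['cy']],[0,0,1]]); D=np.array([i['k1'],0,0,0])
    if name=='wrist':
        st=st or ctrl.get_state(); T=np.eye(4); T[:3,:3]=R.from_euler('xyz',st['tcp_rot']).as_matrix(); T[:3,3]=st['tool_pos']
        T=T@i['hand_eye']; return K,D,T[:3,:3],T[:3,3]
    Rm=cv2.Rodrigues(i['rvec'])[0]; return K,D,Rm.T,-Rm.T@i['tvec']
def cast(c,px,z):
    K,D,Rw,o=c; u=cv2.undistortPoints(np.array(px,float).reshape(-1,1,2),K,D).reshape(-1,2)
    d=np.c_[u,np.ones(len(u))]@Rw.T; return o+d*((z-o[2])/d[:,2])[:,None]
def proj(c,P):
    K,D,Rw,o=c; return cv2.projectPoints(np.array(P,float).reshape(-1,1,3),cv2.Rodrigues(Rw.T)[0],-Rw.T@o,K,D)[0].reshape(-1,2)
E
python3 - <<'E'
from h import *
t=cv2.imread('pics/top0.png'); s=cv2.imread('pics/scene0.png'); c=cam('top')
hs=cv2.cvtColor(t,cv2.COLOR_BGR2HSV)
m=((hs[...,2]>185)&(hs[...,1]<40)).astype('uint8'); m[:, :262]=0; m[:,380:]=0; m[:160]=0; m[275:]=0
m=cv2.morphologyEx(m,cv2.MORPH_CLOSE,np.ones((3,3)))
k=max(cv2.findContours(m,0,1)[0],key=cv2.contourArea); r=cv2.minAreaRect(k[:,0,:].astype('float32')); print(r)
W=cast(c,cv2.boxPoints(r),55); print(W.round(1), W.mean(0).round(1),[np.linalg.norm(W[i]-W[i-1]).round(1) for i in range(4)])
for i in range(4): d=W[i]-W[i-1]; print(np.degrees(np.arctan2(d[1],d[0])).round(2))
for n,p,z in [('cap',(308,200),179),('holder rim',(219,222.5),28)]: print(n,cast(c,[p],z).round(1))
a=cv2.resize(t[150:290,190:390],None,fx=3.9,fy=3.9,interpolation=cv2.INTER_CUBIC)
cv2.imwrite('pics/c1.png',a[:600])
E
```

```text
((319.20001220703125, 217.39999389648438), (91.07359313964844, 79.05693054199219), 18.43494987487793)
[[ 458.6  149.5   55. ]
 [ 642.3   90.3   55. ]
 [ 573.  -120.7   55. ]
 [ 391.   -61.    55. ]] [516.2  14.5  55. ] [np.float64(221.1), np.float64(193.0), np.float64(222.1), np.float64(191.5)]
72.2
-17.86
-108.19
161.83
cap [[552.9  35.2 179. ]]
holder rim [[501.1 266.9  28. ]]
```

View pics/c1.png

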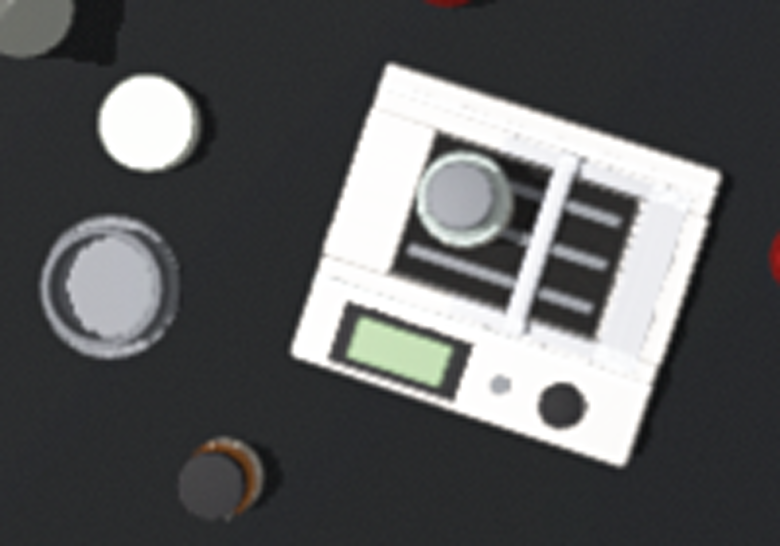

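The crop confirms the bottle: clear with a grey cap, on the black platform on the +y side of the crossbar, at crop (463,195). The display is on the near side, so the shaker's yaw is about -18°. I'll go above it and take one close look.

```bash
cat >> h.py <<'E'
YAW=np.radians(-17.9)
E
python3 - <<'E'
from h import *
c=cam('top'); f=lambda *p:[(190+x/3.9,150+y/3.9) for x,y in p]
b=cast(c,f((571,160),(517,328)),81); print('bar',b.round(1),b.mean(0).round(1),np.linalg.norm(b[0]-b[1]))
print('cap',cast(c,f((463,195)),179).round(1),'holder',cast(c,f((110,287)),28).round(1))
p=[201.8,-511.4,360]; ctrl.movel(p)
for y in (YAW,YAW+np.pi): print(ctrl.ik([553,35,320],[np.pi,0,y]))
ctrl.move_ptp([553,35,320],[np.pi,0,YAW])
ctrl.pause(.3); st=ctrl.get_state(); cv2.imwrite('pics/w1.png',eyes.camera('wrist'))
np.save('w1.npy',np.r_[st['tool_pos'],st['tcp_rot']]); print(st['tool_pos'],st['tcp_rot'],st['ft_force'],st['time_s'])
w=cam('wrist',st); print(proj(w,[[553,35,179],[501,267,28]]))
E
```

```text
bar [[578.7 -26.9  81. ]
 [476.4   5.2  81. ]] [527.6 -10.9  81. ] 107.24370769644605
cap [[552.9  33.7 179. ]] holder [[498.4 268.9  28. ]]
[-2.89357822e-03  2.58596999e-01  1.36957725e+00 -4.44089210e-16
  1.51341840e+00  1.88031668e+00]
[-0.00289358  0.258597    1.36957725  0.          1.5134184  -1.26127597]
[553.02091342  34.74817728 320.02627107] [ 3.14158544e+00 -5.44551535e-05 -3.12735029e-01] [-0.26842323  0.4236393  -0.24605517] 3.725
[[314.71001622 184.11274077]
 [170.83948356 235.73718868]]
```

View pics/w1.png

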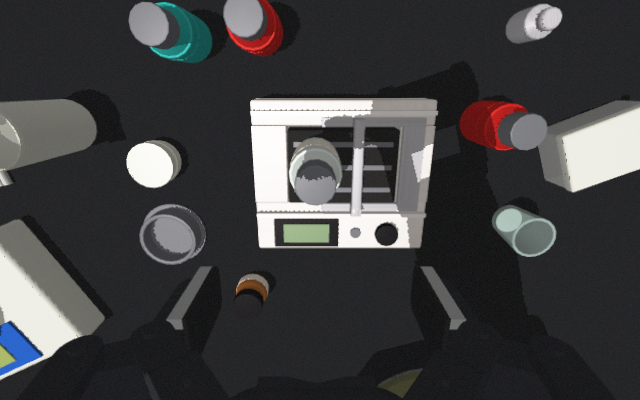

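The close look shows the cap centred at about (317,184), predicted (314.7,184). The holder rim is at (173,235), the crossbar runs from (360,122) to (356,215), and the fingers are at the bottom. All of it agrees to about 2 mm. Next is the cap grasp.

```bash
python3 - <<'E'
from h import *
v=np.load('w1.npy'); w=cam('wrist',dict(tool_pos=v[:3],tcp_rot=v[3:]))
cap=cast(w,[(316.5,184)],179)[0]; ho=cast(w,[(172.8,234.5)],28)[0]; bar=cast(w,[(360,122),(356,215)],81)
print(cap,ho,bar)
b=(cap+[552.9,33.7,179])/2; h=(ho+[498.4,268.9,28])/2; np.save('pos.npy',[b,h]); print(b,h)
o=[np.pi,0,YAW]
ctrl.movel([b[0],b[1],200]); ctrl.movel([b[0],b[1],149],feed=50)
print(ctrl.get_state()['ft_force'])
effector.close(30); ctrl.pause(.3); st=ctrl.get_state(); print(st['width'],st['gripper_force'],st['ft_force'])
ctrl.movel([b[0],b[1],160],feed=30); ctrl.pause(.3); st=ctrl.get_state(); print(st['width'],st['gripper_force'],st['ft_force'],st['tool_pos'])
cv2.imwrite('pics/w2.png',eyes.camera('wrist'))
E
```

```text
[552.6126231   33.46600593 179.        ] [501.89668862 263.52822453  28.        ] [[578.65786146 -26.19202169  81.        ]
 [472.57689693   8.1261742   81.        ]]
[552.75631155  33.58300297 179.        ] [500.14834431 266.21411227  28.        ]
[ 0.45849316  0.47959544 -0.54889205]
36.94165584099878 32.2364741563797 [0.53953275 1.32326942 3.50660515]
37.33120975385575 31.909435987472534 [-0.5492538   0.21123416 -2.37810784] [552.71850366  33.58316532 159.89358709]
```

```bash
python3 - <<'E'
from h import *
b,h=np.load('pos.npy')
ctrl.movel([b[0],b[1],210],feed=120)
p=[h[0]+10,h[1]-95,210]
ctrl.movel(p,feed=150); ctrl.pause(.3); st=ctrl.get_state(); im=eyes.camera('wrist'); w=cam('wrist',st)
np.save('w3.npy',np.r_[st['tool_pos'],st['tcp_rot']]); q=proj(w,[h])[0]; print(q,st['width'])
x,y=(int(max(0,q[0]-100)),int(max(0,q[1]-80))); cr=im[y:y+160,x:x+200]; print(x,y)
cv2.imwrite('pics/w3full.png',im); cv2.imwrite('pics/w3.png',cv2.resize(cr,None,fx=3.5,fy=3.5,interpolation=cv2.INTER_CUBIC))
E
```

```text
[230.32031067 209.03192194] 36.96099125648796
130 129
```

View pics/w3.png

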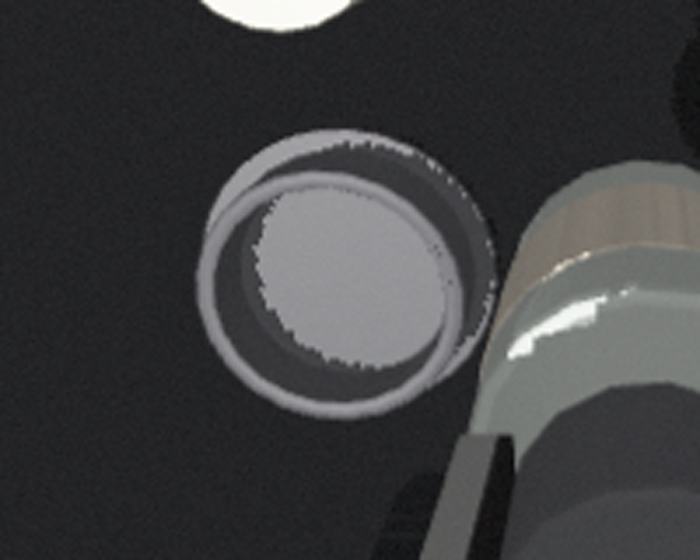

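The crop shows the holder rim clearly: left (197,283), right (464,290), top (320,171), bottom (340,419). The held bottle is to its right, still upright. I'll fit the rim on the z=28 plane and place the bottle.

```bash
python3 - <<'E'
from h import *
v=np.load('w3.npy'); w=cam('wrist',dict(tool_pos=v[:3],tcp_rot=v[3:]))
P=cast(w,[(130+x/3.5,129+y/3.5) for x,y in [(197,283),(464,290),(320,171),(340,419)]],28)[:,:2]
A=np.c_[2*P,np.ones(4)]; s=np.linalg.lstsq(A,(P**2).sum(1),rcond=None)[0]; c=s[:2]; r=np.sqrt(s[2]+c@c); print(c,r)
c=(2*c+np.array([498.4,268.9]))/3; print(c); np.save('hold.npy',c)
ctrl.movel([c[0],c[1],210],feed=80); ctrl.movel([c[0],c[1],130],feed=80)
for z in (112,100,94,90,88.5,87.5):
    ctrl.movel([c[0],c[1],z],feed=30); ctrl.pause(.15); f=ctrl.get_state()['ft_force']; print(z,f.round(2))
    if f[2]>1 or np.hypot(*f[:2])>4: break
cv2.imwrite('pics/s2.png',eyes.camera('scene')[90:290,280:520])
E
```

```text
[496.19438283 274.06989387] 39.52389646995681
[496.92958856 272.34659592]
112 [ 0.75 -0.09 -3.75]
100 [ 0.35 -0.17 -3.31]
94 [ 0.23 -0.75 -2.81]
90 [ 0.31 -0.06 -2.55]
88.5 [-0.46  0.42 -3.81]
87.5 [-1.3  -0.46  5.43]
```

```bash
python3 - <<'E'
from h import *
c=np.load('hold.npy')
effector.open_jaws(); ctrl.pause(.3); print(ctrl.get_state()['ft_force'],ctrl.get_state()['width'])
ctrl.movel([c[0],c[1],240],feed=120); ctrl.pause(.4); st=ctrl.get_state(); im=eyes.camera('wrist'); w=cam('wrist',st)
cv2.imwrite('pics/w4.png',im); print(proj(w,[[*c,118],[*c,28],[*c,6]]),st['time_s'])
E
```

```text
[-0.33875262  0.39932962  0.13640471] 85.34809620008916
[[314.94650051 190.47180141]
 [315.06194752 165.44685981]
 [315.08236136 161.01764708]] 18.2
```

View pics/w4.png

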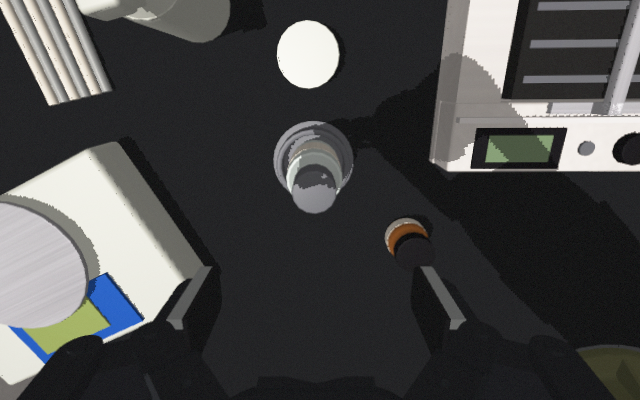

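The bottle stands upright in the holder: cap at (314,191), predicted (315,190), with the rim around it at about (313,163). Next is the platform. I'll use closed fingers in the 48 mm gap between the plate and the crossbar, after a quick look from above the gap.

```bash
python3 - <<'E'
from h import *
effector.close(20)
ys=np.array([-np.sin(YAW),np.cos(YAW)]); bar=np.array([526.6,-10]); t=bar-29*ys
ctrl.movel([*t,240],feed=180); ctrl.movel([*t,150],feed=150); ctrl.pause(.3); st=ctrl.get_state(); im=eyes.camera('wrist'); w=cam('wrist',st)
np.save('w5.npy',np.r_[st['tool_pos'],st['tcp_rot']]); np.save('t.npy',t)
P=[[*bar,81],[*t,67],[*(bar-54*ys),62]]; q=proj(w,P); print(q,st['width'],st['time_s'])
cv2.imwrite('pics/w5.png',im)
E
```

```text
[[272.25528493 214.04631183]
 [314.92474822 206.91478754]
 [348.9938207  204.55498053]] 0.0077756029728145 21.9417
```

View pics/w5.png

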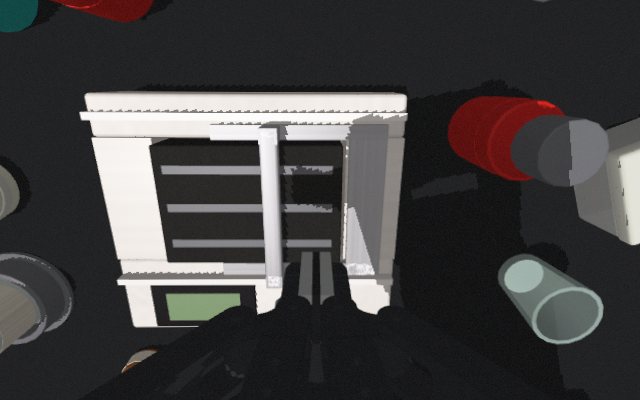

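The picture shows the bar from (269,128) to (274,285) and the plate edge at x≈345. The closed fingers, tips at (317,252), are between them and agree with the prediction. Press, then slide with force checks.

```bash
python3 - <<'E'
from h import *
ys=np.array([-np.sin(YAW),np.cos(YAW)]); xs=np.array([np.cos(YAW),np.sin(YAW)])
t=np.load('t.npy')+3*xs; f0=ctrl.get_state()['ft_force']; F=lambda:ctrl.get_state()['ft_force']-f0
ctrl.movel([*t,72],feed=80)
for z in (66,60,54,51,49):
    ctrl.movel([*t,z],feed=30); ctrl.pause(.1); f=F(); print(z,f.round(1))
    if f[2]>25: break
ctrl.pause(.2)
for d in list(range(6,60,3)):
    p=t+d*ys; ctrl.movel([*p,z],feed=30); f=F(); print(d,'along',(f[:2]@ys).round(1),'z',f[2].round(1))
    if f[:2]@ys<-14 or f[2]>30: break
st=ctrl.get_state(); print(st['tool_pos'],st['time_s'])
im=eyes.camera('top')[150:290,230:410]; cv2.imwrite('pics/t6.png',cv2.resize(im,None,fx=4,fy=4,interpolation=cv2.INTER_CUBIC))
E
```

```text
66 [-0.2 -0.2  6. ]
60 [-2.  -0.3  7.5]
54 [-1.2 -0.6  7.8]
51 [-1.6 -0.6  9.7]
49 [-2.6  0.5 10.5]
6 along -3.9 z 10.4
9 along -3.8 z 10.1
12 along -5.4 z 10.0
15 along -5.0 z 10.0
18 along -5.8 z 10.7
21 along -6.2 z 11.2
24 along -5.5 z 10.3
27 along -5.6 z 11.0
30 along -5.6 z 11.5
33 along -6.3 z 10.5
36 along -6.2 z 11.2
39 along -5.8 z 10.1
42 along -18.9 z 12.5
[ 5.33669799e+02 -5.02443637e-01  4.99566287e+01] 28.7167
```

The bar contacted at about 10–12 mm and hit a hard stop at about 41 mm, so the keeper should be fully across. I'll back off slightly, lift and check.

```bash
python3 - <<'E'
from h import *
ys=np.array([-np.sin(YAW),np.cos(YAW)])
p=ctrl.get_state()['tool_pos']; q=p[:2]-4*ys
ctrl.movel([*q,p[2]],feed=30); ctrl.movel([*q,100],feed=40); ctrl.movel([*q,240],feed=120)
ctrl.pause(.4); st=ctrl.get_state(); print(st['ft_force'],st['time_s'])
cv2.imwrite('pics/w7.png',eyes.camera('wrist'))
E
```

```text
[-0.21324643 -0.68432885 -0.64187945] 32.2333
```

View pics/w7.png

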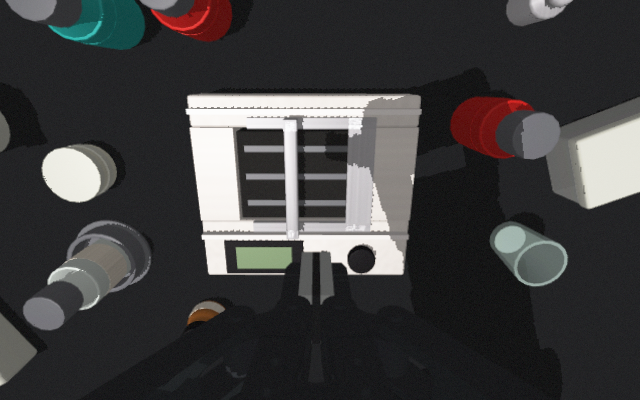

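The picture shows the bar at x≈291, about 12 mm to the +y side of centre. The plate's edge at x≈348 covers the platform's end, and the bottle stands in the holder at (100,260). The bystanders in view have not moved, and the robot is clear of everything.

```bash
python3 -c "
from h import *
print(workorder.close_job())"
```

```text
the job is handed in; nothing more can be done
None
```

The job is handed in, with no verdict returned: the bottle stands upright in the round holder, the platform is pushed down and trapped under the fully slid keeper, and the arm is clear, at about 32 s of the 64 s allowed.

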